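# Pump up the filter test station and hold a filter on its seat

### The job

Give the hand pump at least three full strokes, each time pushing its lever right down to the stop and letting it come all the way back up. Then take the tall filter capsule out of the rack, put it foot down into the round well of the test station and press it against the sprung plunger until its flange lies flat on the steel seat ring. Finish while still holding it down there with a steady, moderate push: do not let go, do not lean hard on it, and leave the plug and the other things on the bench alone.

Things in the scene. Friction and masses are not known exactly. Their poses are not given: they have to be found in the camera images.
- pump: Hand pump fixed to the bench: grey base plate 185 x 100 x 12, two steel cheeks with the lever's pivot between them, an aluminium barrel 48 in diameter with a small dial beside it. Origin on the bench; its own -x points from the pivot along the lever to the handle, which faces roughly towards the robot. The pivot lies 90 in +x from the origin and 140 up; the highest fixed point of the pump (cheek tops) is 162 up
- pump_pivot (a point): The lever's pivot axis, 140 above the bench; the axis is level, along the pump's y
- pump_handle (a point): Centre of the lever's handle, a black bar 24 in diameter and 90 long, level, along the pump's y. It is 180 from the pivot; at rest it stands 0.30 rad above level (about 193 above the bench), fully down 0.25 rad below level (about 95 above the bench)
- pump_lever (a joint): Pump lever angle in rad: 0 at rest (up), grows as the handle goes down, hard stop at 0.55. A spring brings it back up; about 4 N at the handle starts it, about 11 N holds it fully down. A full stroke passes 0.48 and comes back under 0.07
- station: Test station fixed to the bench: white block 110 x 110 x 79 on a dark foot plate 130 square, with a round well in its top; origin on the bench under the well's axis
- seat: Steel seat ring on top of the station round the well's mouth, 64 outside and 40 inside diameter, 6 high. It is the hard stop for the filter's flange; it should bear between 2 and 40 N while the filter is held (more than 70 N at any time damages it)
- seat_rim (a point): Centre of the well's mouth at the seat ring's upper face, 85 above the bench; the well's axis is vertical
- plunger (a joint): Sprung plunger in the well, in m: 0 at rest with its brass top (30 in diameter) 30 mm below the seat ring's upper face; grows as it is pressed down; end of its own travel 0.024. It pushes back with 4 N at rest and 12 N at 0.020, which is where the filter's flange meets the seat ring. It lifts the filter again when nobody holds it down
- rack: Grey plastic rack fixed to the bench, 80 x 165 x 60 high, with two holes 41 in diameter, 85 apart along its y; origin under its centre on the bench. One hole holds the filter, the other the plug, either way round
- filter: Tall white filter capsule, 101 high, about 0.11 to 0.23 kg, upright, hanging in a rack hole by its flange. Lower body 36 in diameter and 50 long with a tapered foot (6 high, 24 across at the bottom); then a flange 52 in diameter, 6 thick; above it a round neck 30 in diameter and 45 long, to be gripped. Origin at the centre of its foot, z along it to the neck
- filter_flange (a point): Centre of the underside of the filter's flange, 50 above the foot; in the rack it is 60 above the bench
- plug: Squat white blanking plug in the other rack hole: only its round cap shows, 54 in diameter and 17 high, no neck. Origin at its foot, 30 below the cap. To be left alone
- tip_box: Blue pipette tip box with grey lid, 87 x 122 x 63; origin under its centre. To be left alone
- reagent: Amber reagent bottle 54 in diameter, 110 high; origin under its centre. To be left alone
- beaker: Glass beaker 66 in diameter, 75 high; origin under its centre. To be left alone

How it is judged:
By the outcome, as a careful person would: the job done as asked, in the order asked, and still so for the second after the job is handed in, while the arm keeps its last pose, push and grip.
It also fails if it takes over 72 s, if anything falls off the work surface, if the arm or the gripper's body presses on something with over 40 N, if the wrist force passes 120 N, or if a joint passes its speed limit or range.

### The arm

A 7-joint arm with a two-finger parallel gripper is mounted at the origin on the work surface. World frame = base frame: x ahead of the robot, y to its left, z up, the work surface at z = 0. Lengths are in m, angles in rad, forces in N, time in s.
With the tool pointing down it reaches from about 0.35 to 0.9 m from the base axis. Payload 19.9 kg.
Tool frame: the origin (TCP) lies on the centre line of the jaws, within the pads' length; the fingertips stand 22 mm ahead of it and the grasp point (between the pads) lies 3 mm ahead of it (tip_reach is the distance from the TCP to the fingertips, in m); z points along the fingers, y is the line along which they close (so a half turn about z gives the same grasp; the last joint's range is limited). The gripper opens to 85 mm and grips with 20 to 120 N. Pads are 22 mm wide; open, the fingers measure 114 mm over their backs; the gripper's body (76 mm by 85 mm) begins 54 mm behind the grasp point. The pads swing forward as they close: fully open they stand 13 mm farther back than shut.
Start: joints at [1.226, 0.417, -0.01, 1.614, 0.005, 1.111, -0.053], TCP at [0.187, -0.596, 0.253] pointing down, gripper open.
Joint ranges: [-2.81, 2.81], [-0.39, 2.02], [-1.27, 1.25], [0.06, 2.57], [-1.19, 4.33], [0.19, 2], [-2.82, 2.82]. Speed limits (rad/s): [1.89, 1.89, 2.39, 2.39, 3.01, 3.01, 3.01].

### API

Orientations are given as a unit quaternion [w, x, y, z].
In Python, from bench import observe, capture, camera_params, close_job, tip_reach gives the robot as it stands.
- The arm moves only by the tool carry_out, never from a script. Its arguments are lists of equal length, an entry for each row: "slide": the shift along the world's x, y, z in m, a list of three; "twist": the turn, a rotation vector about the world's x, y, z in rad, a list of three; "jaw": the opening, from 0 (shut) to 1 (fully open). A call has 1 to 8 rows; each row shifts and turns the commanded pose from where the row before left it; what a row does not reach is not made up. A row lasts 1/10 s, in which the tool goes at most 50 mm and 8.59 degrees, less where a joint would pass 70% of its speed; a pose out of reach is approached as far as the arm can. A call with a gripper value outside its range is refused whole. The fingers move at their own pace and stop on an object; "grip_force" is the grip in N (left out, the last holds). Time passes only in rows, so rows that do not move let the fingers close. It gives the time, the measured TCP pose, the force, the opening and the grip force at its end, in the units of the state.
- observe(): the state, without advancing time (a new reading comes with each control period).
- capture(name): name is "side" or "top" or "wrist"; returns (picture, depth): 420x560x3 uint8, blue, green, red; 420x560 float32, m along the optical axis (not along the pixel's ray), 0 where there is no reading.
- camera_params(name): a dict with "mtx" (3x3 intrinsics, pixels), "dist" ([k1, k2, p1, p2, k3] as OpenCV has them; the pictures are not rectified), "cam_to_world" (4x4, takes a point from camera to world coordinates). Camera axes: x right, y down, z forward; pixel columns grow to the right and rows downward; lengths in m; the calibration is good to about 2 mm. A picture is of the moment at which its call begins: read the wrist's pose just before it. camera_params takes no time and is no camera call; for the wrist camera it gives the pose at the moment of the call.
- close_job(): hands the job in; it is judged then, once.
The state is a dict: "time": time; "q": joint angles; "qd": joint speeds; "joint_torque": joint torques, N m; "eef_pos": TCP position; "tool_rot": TCP orientation; "contact_force": force on the tool from outside, world axes, zero at the start; "ft_torque": the same for the moment, N m; "gripper_width": opening from 0.0 (shut) to 1.0 (fully open); "grip_force": force on a finger pad.
Only numpy, scipy, OpenCV 4.12 (cv2) and the standard library are available. Lean on these libraries where they do the work, as an engineer would, in place of code of your own. Each camera call takes 0.05 s, during which the arm holds its last target. There are 200 camera calls.

## Working session

There is one attempt and no reset: what is moved stays moved. The work goes in short steps, Python scripts to look and compute and a tool call to move; the robot and the scene stay as the last step left them, time stands still between calls to the robot, and variables do not carry over. Pictures are saved under pics/ and viewed, at most 10 in all, crops included, and the job is handed in when it is done.

Besides the shell and the picture viewer there is one more tool, called after "Call:" in YAML: its name, and indented under it one key for each argument. carry_out: Moves the arm, as the interface text tells. Its arguments: {"type":"object","properties":{"slide":{"type":"array"},"twist":{"type":"array"},"jaw":{"type":"array"},"grip_force":{"type":"number"}},"required":["slide","twist","jaw"]}

```bash
mkdir -p pics; ls; cat > h.py <<'E'
import numpy as np, cv2
from bench import observe, capture, camera_params, close_job, tip_reach
def snap(n,f):
    p=camera_params(n); im,d=capture(n); cv2.imwrite(f'pics/{f}.png',im); np.savez(f'pics/{f}.npz',im=im,d=d,mtx=p['mtx'],dist=p['dist'],T=p['cam_to_world']); return im,d,p
def cloud(f):
    z=np.load(f'pics/{f}.npz'); d=z['d']; h,w=d.shape
    u,v=np.meshgrid(np.arange(w),np.arange(h))
    n=cv2.undistortPoints(np.stack([u,v],-1).reshape(-1,1,2).astype(float),z['mtx'],z['dist']).reshape(h,w,2)
    P=np.dstack([n*d[...,None],d]); P=P@z['T'][:3,:3].T+z['T'][:3,3]; P[d==0]=np.nan
    return P,z['im']
E
python3 - <<'E'
from h import *
s=observe();print(s,tip_reach)
for n in('top','side'):
    im,d,p=snap(n,n+'0'); print(n,p['cam_to_world'].round(3).tolist())
E
```

```text
pics
{'time': 0.0, 'q': array([ 1.22547712,  0.41801883, -0.01028625,  1.61417243,  0.00468212,
        1.11072311, -0.05295868]), 'qd': array([-6.51315833e-04, -4.00145155e-05, -5.18882395e-04, -2.80123429e-04,
        4.65829564e-04,  1.15949399e-03, -1.94119496e-03]), 'joint_torque': array([-1.50592055e-03, -8.64445639e+01,  6.77926596e-01, -4.34899950e+01,
        1.90792425e-02,  7.33348337e-03, -4.82649398e-06]), 'eef_pos': array([ 0.18686704, -0.59606585,  0.25263307]), 'tool_rot': array([-6.33583385e-04,  9.88481710e-01,  1.51338984e-01, -1.40300309e-04]), 'contact_force': array([0.14959321, 0.35295927, 0.72288304]), 'ft_torque': array([ 0.00715915, -0.03841957,  0.01854917]), 'grip_force': 0.0, 'gripper_width': 0.9975590014643508} 0.022
top [[0.006, -0.992, 0.122, 0.425], [-1.0, -0.006, 0.0, 0.082], [0.001, -0.122, -0.993, 1.336], [0.0, 0.0, 0.0, 1.0]]
side [[0.983, -0.116, 0.14, 0.452], [-0.181, -0.535, 0.825, -0.711], [-0.021, -0.837, -0.547, 0.668], [0.0, 0.0, 0.0, 1.0]]
```

View pics/top0.png

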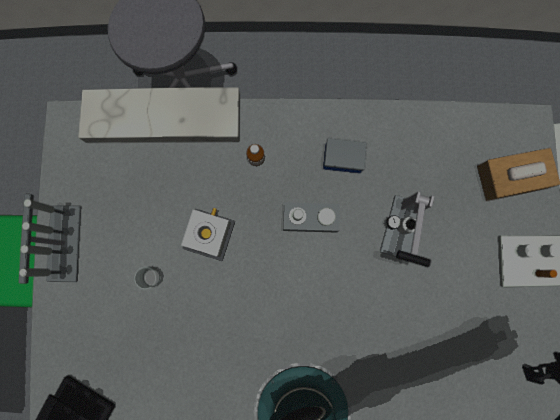

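View pics/side0.png

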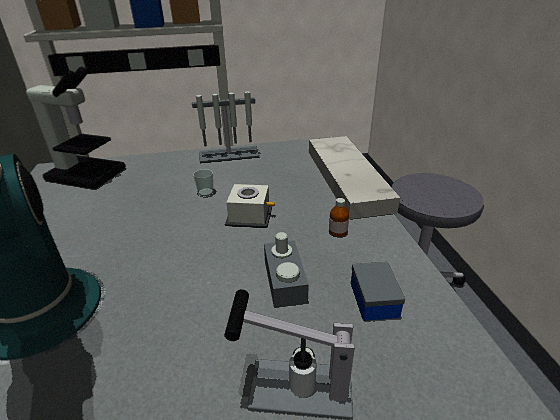

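The top view shows the pump with its handle at (413,258) and pivot at about (423,200). The station's well is at (206,233), the filter neck at (297,215) and the plug at (327,216). The side view agrees: the filter, with its neck, is in the rack hole nearer the station.

```bash
python3 - <<'E'
from h import *
P,im=cloud('top0')
def reg(u0,u1,v0,v1,z0,z1,name):
    Q=P[v0:v1,u0:u1].reshape(-1,3); m=(Q[:,2]>z0)&(Q[:,2]<z1); Q=Q[m]
    if len(Q)==0: print(name,'none');return
    lo,hi=np.nanpercentile(Q,[2,98],axis=0)
    r=cv2.minAreaRect((Q[:,:2]*1000).astype(np.float32))
    print(name,len(Q),'mean',Q.mean(0).round(4),'mid',((lo+hi)/2).round(4),'zmed',np.median(Q[:,2]).round(4),'rect',np.round(r[0],1),np.round(r[1],1),round(r[2],1)); return Q
reg(285,312,203,228,.095,.125,'neck')
reg(283,312,200,228,.060,.075,'flange')
reg(315,340,203,230,.066,.09,'plug')
reg(280,342,200,235,.05,.062,'rack')
reg(192,220,220,247,.081,.09,'seat')
reg(175,240,205,262,.07,.09,'station')
reg(175,240,205,262,.04,.07,'plungertop')
reg(390,440,245,270,.17,.22,'handle')
reg(410,440,185,212,.14,.18,'cheeks')
reg(375,440,185,270,.008,.02,'base')
Q=reg(375,440,185,270,.13,.23,'lever')
reg(140,430,130,330,.1,.3,'tall')
E
```

```text
neck 90 mean [0.5817 0.0185 0.1091] mid [0.5821 0.0189 0.1079] zmed 0.1093 rect [581.7  17.6] [27.7 28.6] 43.0
flange 296 mean [0.5823 0.0187 0.0634] mid [0.5844 0.0169 0.0648] zmed 0.0627 rect [585.7  16.8] [74.7 80. ] 0.0
plug 270 mean [ 0.5801 -0.0666  0.0754] mid [ 0.5807 -0.0667  0.0741] zmed 0.0757 rect [583.7 -67.7] [52.4 59. ] 71.5
rack 906 mean [ 0.5803 -0.0221  0.0584] mid [ 0.5809 -0.0247  0.0577] zmed 0.0586 rect [581.7 -24.8] [165.1  80.9] 88.7
seat 215 mean [0.5291 0.2876 0.0841] mid [0.5266 0.2871 0.0847] zmed 0.0838 rect [527.7 283.9] [75.7 78.3] 0.5
station 1298 mean [0.5293 0.2879 0.0785] mid [0.5297 0.2881 0.0797] zmed 0.0781 rect [529.9 288.9] [112.  110.8] 73.3
plungertop 200 mean [0.5341 0.2761 0.0537] mid [0.5354 0.2688 0.0548] zmed 0.0531 rect [538.7 279.6] [ 99.7 136.8] 73.3
handle 374 mean [ 0.4583 -0.2815  0.199 ] mid [ 0.4618 -0.281   0.1962] zmed 0.2007 rect [ 466.6 -285.5] [89.8 51.4] 77.4
cheeks 261 mean [ 0.6137 -0.3275  0.1533] mid [ 0.6118 -0.3286  0.1532] zmed 0.1523 rect [ 609.6 -325.8] [52.1 54.5] 73.4
base 897 mean [ 0.5465 -0.2966  0.0117] mid [ 0.5618 -0.2966  0.0125] zmed 0.0114 rect [ 572.5 -311.8] [ 91.9 221.2] 73.6
lever 893 mean [ 0.5279 -0.3019  0.1768] mid [ 0.5358 -0.296   0.1738] zmed 0.1765 rect [ 539.7 -304. ] [ 89.9 202.2] 76.1
tall 1034 mean [ 0.5474 -0.2458  0.1653] mid [ 0.6081 -0.0975  0.1556] zmed 0.1674 rect [608.9 -83.1] [558.5 201.1] 72.5
```

Call:
carry_out:
  slide:
    - [0.02,0.024,0.01]
    - [0.032,0.037,0]
    - [0.032,0.037,0]
    - [0.032,0.037,0]
    - [0.032,0.037,0]
    - [0.032,0.037,0]
    - [0.032,0.037,0]
    - [0.032,0.037,0]
  twist:
    - [0,0,-0.08]
    - [0,0,-0.08]
    - [0,0,-0.08]
    - [0,0,-0.08]
    - [0,0,-0.08]
    - [0,0,-0.08]
    - [0,0,-0.08]
    - [0,0,0]
  jaw: [0,0,0,0,0,0,0,0]
  grip_force: 40

```text
time: 0.9
eef_pos: [0.4318, -0.3116, 0.2632]
tool_rot: [-0.0, 0.992, -0.129, -0.0]
contact_force: [1.1, -0.7, -0.1]
gripper_width: -0.005
grip_force: 0.0
```

Call:
carry_out:
  slide:
    - [0.02,0.031,0]
    - [0,0,0]
  twist:
    - [0,0,0]
    - [0,0,0]
  jaw: [0,0]

```text
time: 1.1
eef_pos: [0.4537, -0.2775, 0.2631]
tool_rot: [-0.001, 0.992, -0.124, 0.0]
contact_force: [-0.6, -0.8, -0.8]
gripper_width: -0.001
grip_force: 0.0
```

```bash
python3 - <<'E'
from h import *
print(observe()['eef_pos'],observe()['q'].round(2))
snap('wrist','w1')
P,im=cloud('w1')
print(camera_params('wrist')['cam_to_world'].round(3).tolist())
Q=P.reshape(-1,3);c=im.reshape(-1,3)
m=(abs(Q[:,0]-.455)<.09)&(abs(Q[:,1]+.28)<.09)&(Q[:,2]>.185)&(Q[:,2]<.23)
for lo in(.185,.195,.2,.203):
    k=m&(Q[:,2]>lo); q=Q[k]
    if len(q): print(lo,len(q),q.mean(0).round(4),cv2.minAreaRect((q[:,:2]*1000).astype(np.float32)))
E
```

```text
[ 0.45374633 -0.27752661  0.26307127] [ 0.61  0.25 -0.14  1.83  0.04  1.07 -1.36]
[[-0.249, -0.926, -0.284, 0.524], [-0.968, 0.238, 0.075, -0.299], [-0.002, 0.293, -0.956, 0.382], [0.0, 0.0, 0.0, 1.0]]
0.185 5708 [ 0.4611 -0.284   0.1986] ((470.0841979980469, -286.853515625), (89.67803955078125, 55.55247116088867), 73.43376159667969)
0.195 4235 [ 0.4563 -0.2824  0.2015] ((454.3154296875, -282.1628112792969), (89.66771697998047, 22.766862869262695), 73.54096984863281)
0.2 3179 [ 0.455  -0.2821  0.2026] ((454.2792663574219, -282.15185546875), (89.68775939941406, 18.994016647338867), 73.32991027832031)
0.203 1356 [ 0.4546 -0.2811  0.2037] ((454.627685546875, -282.35882568359375), (87.59544372558594, 13.524309158325195), 73.63320922851562)
```

View pics/w1.png

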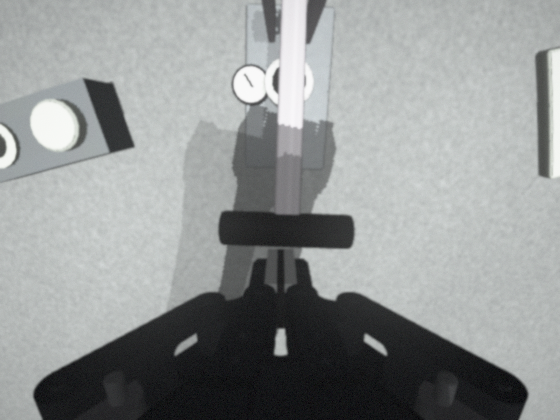

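The wrist view shows the shut fingertips just short of the handle bar at (286,230), aligned with it. Its centre is at (0.454,-0.282) with its top at 0.204, as expected.

Call:
carry_out:
  slide:
    - [-0.003,-0.004,-0.03]
    - [0,0,-0.02]
    - [0,0,-0.02]
    - [0,0,-0.02]
    - [0,0,-0.02]
    - [0,0,-0.015]
    - [0,0,0]
  twist:
    - [0,0,0]
    - [0,0,0]
    - [0,0,0]
    - [0,0,0]
    - [0,0,0]
    - [0,0,0]
    - [0,0,0]
  jaw: [0,0,0,0,0,0,0]

```text
time: 1.85
eef_pos: [0.4477, -0.2875, 0.1372]
tool_rot: [0.0, 0.992, -0.128, 0.0]
contact_force: [-0.6, 0.7, 9.2]
gripper_width: -0.002
grip_force: 4.5
```

Call:
carry_out:
  slide:
    - [0.002,0.002,-0.003]
    - [0,0,-0.003]
    - [0,0,-0.001]
    - [0,0,0]
  twist:
    - [0,0,0]
    - [0,0,0]
    - [0,0,0]
    - [0,0,0]
  jaw: [0,0,0,0]

```text
time: 2.25
eef_pos: [0.4499, -0.2863, 0.1319]
tool_rot: [0.001, 0.992, -0.129, 0.001]
contact_force: [-0.4, -2.4, 10.5]
gripper_width: -0.001
grip_force: 4.9
```

Call:
carry_out:
  slide:
    - [0,0.001,-0.002]
    - [0,0,-0.001]
    - [0,0,-0.001]
    - [0,0,0]
  twist:
    - [0,0,0]
    - [0,0,0]
    - [0,0,0]
    - [0,0,0]
  jaw: [0,0,0,0]

```text
time: 2.65
eef_pos: [0.4503, -0.2858, 0.1287]
tool_rot: [0.001, 0.992, -0.129, 0.001]
contact_force: [-2.5, -2.9, 21.5]
gripper_width: 0.004
grip_force: 10.8
```

Call:
carry_out:
  slide:
    - [0,0,0.036]
    - [0,0,0.036]
    - [0,0,0.038]
    - [0,0,0]
    - [0,0,0]
    - [0,0,0]
    - [0,0,-0.03]
    - [0,0,-0.025]
  twist:
    - [0,0,0]
    - [0,0,0]
    - [0,0,0]
    - [0,0,0]
    - [0,0,0]
    - [0,0,0]
    - [0,0,0]
    - [0,0,0]
  jaw: [0,0,0,0,0,0,0,0]

```text
time: 3.45
eef_pos: [0.449, -0.2835, 0.1807]
tool_rot: [-0.0, 0.992, -0.128, -0.001]
contact_force: [-5.3, 0.9, 7.2]
gripper_width: -0.004
grip_force: 4.0
```

Call:
carry_out:
  slide:
    - [0,0,-0.02]
    - [0,0,-0.016]
    - [0,0,-0.012]
    - [0,0,-0.004]
    - [0,0,-0.002]
    - [0,0,-0.001]
    - [0,0,0]
    - [0,0,0]
  twist:
    - [0,0,0]
    - [0,0,0]
    - [0,0,0]
    - [0,0,0]
    - [0,0,0]
    - [0,0,0]
    - [0,0,0]
    - [0,0,0]
  jaw: [0,0,0,0,0,0,0,0]

```text
time: 4.25
eef_pos: [0.4508, -0.284, 0.1283]
tool_rot: [0.0, 0.992, -0.128, 0.001]
contact_force: [-4.1, 2.2, 31.2]
gripper_width: 0.0
grip_force: 15.7
```

Call:
carry_out:
  slide:
    - [0,0,0.036]
    - [0,0,0.036]
    - [0,0,0.038]
    - [0,0,0]
    - [0,0,0]
    - [0,0,0]
  twist:
    - [0,0,0]
    - [0,0,0]
    - [0,0,0]
    - [0,0,0]
    - [0,0,0]
    - [0,0,0]
  jaw: [0,0,0,0,0,0]

```text
time: 4.85
eef_pos: [0.4493, -0.2832, 0.2358]
tool_rot: [-0.001, 0.992, -0.128, -0.001]
contact_force: [-0.2, 0.6, 0.9]
gripper_width: -0.003
grip_force: 0.0
```

```bash
python3 - <<'E'
from h import *
snap('wrist','w2'); P,im=cloud('w2')
Q=P.reshape(-1,3);print(observe()['eef_pos'],observe()['contact_force'])
u=np.array([.959,-.283]); rel=Q[:,:2]-[.4545,-.282]
t=rel@u; s=rel@np.array([.283,.959])
g=im.reshape(-1,3).max(1)
for side in(1,-1):
    k=(s*side>.025)&(s*side<.042)&(abs(t)<.03)&(Q[:,2]>.1)&(Q[:,2]<.215)
    print(k.sum(), Q[k][:,2].max() if k.any() else None, np.percentile(Q[k][:,2],95) if k.any() else None)
E
```

```text
[ 0.4493161  -0.28310572  0.23573162] [-0.44657914  0.13452019 -1.06956256]
1195 0.20545467622806488 0.20423297149176953
1187 0.2051975923633901 0.20412414706759036
```

Call:
carry_out:
  slide:
    - [0,0,-0.035]
    - [0,0,-0.025]
    - [0,0,-0.02]
    - [0,0,-0.016]
    - [0,0,-0.008]
    - [0,0,-0.004]
    - [0,0,-0.002]
    - [0,0,0]
  twist:
    - [0,0,0]
    - [0,0,0]
    - [0,0,0]
    - [0,0,0]
    - [0,0,0]
    - [0,0,0]
    - [0,0,0]
    - [0,0,0]
  jaw: [0,0,0,0,0,0,0,0]

```text
time: 5.7
eef_pos: [0.4509, -0.2838, 0.1282]
tool_rot: [0.0, 0.992, -0.128, 0.001]
contact_force: [-4.6, 2.1, 32.8]
gripper_width: 0.001
grip_force: 16.6
```

Call:
carry_out:
  slide:
    - [0,0,0.036]
    - [0,0,0.036]
    - [0,0,0.038]
    - [0,0,0]
    - [0,0,0]
    - [0,0,0]
    - [0,0,-0.03]
    - [0,0,-0.025]
  twist:
    - [0,0,0]
    - [0,0,0]
    - [0,0,0]
    - [0,0,0]
    - [0,0,0]
    - [0,0,0]
    - [0,0,0]
    - [0,0,0]
  jaw: [0,0,0,0,0,0,0,0]

```text
time: 6.5
eef_pos: [0.449, -0.2832, 0.1804]
tool_rot: [-0.0, 0.992, -0.128, -0.001]
contact_force: [-4.7, 1.8, 8.3]
gripper_width: -0.0
grip_force: 4.0
```

Call:
carry_out:
  slide:
    - [0,0,-0.02]
    - [0,0,-0.016]
    - [0,0,-0.012]
    - [0,0,-0.004]
    - [0,0,-0.002]
    - [0,0,0]
    - [0,0,0]
    - [0,0,0]
  twist:
    - [0,0,0]
    - [0,0,0]
    - [0,0,0]
    - [0,0,0]
    - [0,0,0]
    - [0,0,0]
    - [0,0,0]
    - [0,0,0]
  jaw: [0,0,0,0,0,0,0,0]

```text
time: 7.3
eef_pos: [0.4507, -0.2836, 0.1286]
tool_rot: [0.0, 0.992, -0.128, 0.001]
contact_force: [-1.0, 1.8, 24.8]
gripper_width: 0.0
grip_force: 12.2
```

Call:
carry_out:
  slide:
    - [0,0,0.035]
    - [0,0,0.035]
    - [0,0,0.04]
    - [0,0,0.02]
    - [0,0,0]
    - [0,0,0]
    - [0,0.04,0]
    - [0,0.045,0]
  twist:
    - [0,0,0]
    - [0,0,0]
    - [0,0,0]
    - [0,0,0]
    - [0,0,0]
    - [0,0,0]
    - [0,0,0.12]
    - [0,0,0.12]
  jaw: [0,0,0,0,0,0,0.3,0.6]

```text
time: 8.1
eef_pos: [0.449, -0.1979, 0.2561]
tool_rot: [-0.001, 1.0, -0.007, -0.002]
contact_force: [0.5, 0.5, 0.8]
gripper_width: 0.33
grip_force: 0.0
```

Call:
carry_out:
  slide:
    - [0.012,0.02,0]
    - [0.012,0.02,0]
    - [0.012,0.02,0]
    - [0.012,0.02,0]
    - [0.012,0.02,0]
    - [0.012,0.02,0]
    - [0.012,0.02,0]
    - [0.012,0.02,0]
  twist:
    - [0,0,0.14]
    - [0,0,0.14]
    - [0,0,0.14]
    - [0,0,0.14]
    - [0,0,0.14]
    - [0,0,0.14]
    - [0,0,0.14]
    - [0,0,0.14]
  jaw: [0.65,0.65,0.65,0.65,0.65,0.65,0.65,0.65]

```text
time: 8.9
eef_pos: [0.5457, -0.0374, 0.2562]
tool_rot: [-0.001, 0.85, 0.527, -0.001]
contact_force: [0.5, -0.6, 0.1]
gripper_width: 0.652
grip_force: 0.0
```

Call:
carry_out:
  slide:
    - [0.013,0.02,0]
    - [0.013,0.02,0]
    - [0.008,0.013,0]
    - [0,0,0]
    - [0,0,0]
  twist:
    - [0,0,0.14]
    - [0,0,0.14]
    - [0,0,0.14]
    - [0,0,0.03]
    - [0,0,0]
  jaw: [0.65,0.65,0.65,0.65,0.65]

```text
time: 9.4
eef_pos: [0.5793, 0.0144, 0.2565]
tool_rot: [-0.001, 0.713, 0.701, -0.001]
contact_force: [-0.3, -0.8, 0.7]
gripper_width: 0.649
grip_force: 0.0
```

```bash
python3 - <<'E'
from h import *
print(observe()['eef_pos'],observe()['tool_rot'],observe()['q'].round(2),observe()['gripper_width'])
snap('wrist','w3')
P,im=cloud('w3')
Q=P.reshape(-1,3)
for c,z0,z1,n in(([.582,.0185],.106,.118,'neck'),([.58,-.067],.073,.082,'plug'),([.582,.0185],.062,.07,'flange'),([.53,.288],.081,.09,'seat')):
    m=(np.hypot(*(Q[:,:2]-c).T)<.045)&(Q[:,2]>z0)&(Q[:,2]<z1); q=Q[m]
    if len(q)>5: print(n,len(q),q.mean(0).round(4),cv2.minEnclosingCircle((q[:,:2]*1000).astype(np.float32)))
E
```

```text
[0.57928763 0.014359   0.25652422] [-0.00118208  0.71348789  0.70066606 -0.00084591] [ 0.36  0.39 -0.56  1.71  0.22  1.11 -0.28] 0.6490634130470799
neck 778 [0.5823 0.0202 0.1094] ((582.3008422851562, 19.28408432006836), 14.998947143554688)
plug 1528 [ 0.5803 -0.064   0.0754] ((580.114013671875, -65.15776062011719), 27.06448745727539)
flange 853 [0.5821 0.0276 0.0646] ((582.4191284179688, 19.468671798706055), 25.94062042236328)
```

View pics/w3.png

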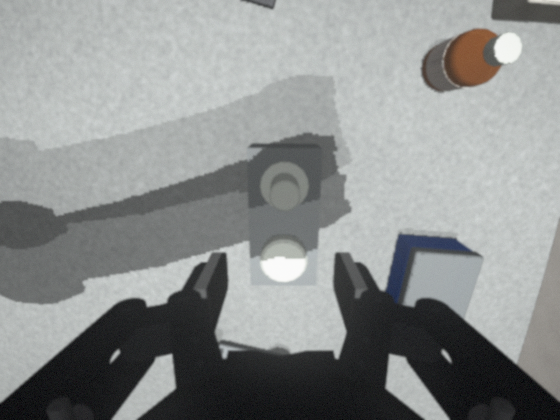

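The wrist view shows the neck at (285,190) and the plug at (283,260). The neck is at (0.5823, 0.0193) with a fitted radius of 15 mm, which matches.

Call:
carry_out:
  slide:
    - [0.003,0.005,-0.02]
    - [0,0,-0.04]
    - [0,0,-0.035]
    - [0,0,-0.03]
    - [0,0,-0.02]
    - [0,0,-0.01]
    - [0,0,-0.004]
    - [0,0,0]
  twist:
    - [0,0,0]
    - [0,0,0]
    - [0,0,0]
    - [0,0,0]
    - [0,0,0]
    - [0,0,0]
    - [0,0,0]
    - [0,0,0]
  jaw: [0.65,0.65,0.65,0.65,0.65,0.65,0.65,0.65]

```text
time: 10.25
eef_pos: [0.583, 0.0193, 0.0995]
tool_rot: [0.0, 0.714, 0.701, -0.0]
contact_force: [-1.0, 0.2, 1.4]
gripper_width: 0.65
grip_force: 0.0
```

Call:
carry_out:
  slide:
    - [0,0,0]
    - [0,0,0]
    - [0,0,0]
    - [0,0,0]
    - [0,0,0]
    - [0,0,0]
  twist:
    - [0,0,0]
    - [0,0,0]
    - [0,0,0]
    - [0,0,0]
    - [0,0,0]
    - [0,0,0]
  jaw: [0.5,0.4,0.3,0.2,0.2,0.2]
  grip_force: 70

```text
time: 10.85
eef_pos: [0.5834, 0.0196, 0.1003]
tool_rot: [0.001, 0.713, 0.701, 0.0]
contact_force: [-2.9, -0.2, 8.4]
gripper_width: 0.335
grip_force: 68.6
```

Call:
carry_out:
  slide:
    - [0,0,0.01]
    - [0,0,0.02]
    - [0,0,0.025]
    - [0,0,0.03]
    - [0,0,0.03]
    - [0,0,0.015]
    - [0,0,0]
    - [0,0,0]
  twist:
    - [0,0,0]
    - [0,0,0]
    - [0,0,0]
    - [0,0,0]
    - [0,0,0]
    - [0,0,0]
    - [0,0,0]
    - [0,0,0]
  jaw: [0.2,0.2,0.2,0.2,0.2,0.2,0.2,0.2]

```text
time: 11.65
eef_pos: [0.5826, 0.0195, 0.2286]
tool_rot: [-0.0, 0.713, 0.701, -0.0]
contact_force: [-0.2, 0.6, -1.2]
gripper_width: 0.334
grip_force: 69.2
```

Call:
carry_out:
  slide:
    - [-0.005,0.025,0]
    - [-0.005,0.03,0]
    - [-0.005,0.03,0]
    - [-0.005,0.03,0]
    - [-0.005,0.03,0]
    - [-0.005,0.025,0]
    - [0,0,0]
    - [0,0,0]
  twist:
    - [0,0,0]
    - [0,0,0]
    - [0,0,0]
    - [0,0,0]
    - [0,0,0]
    - [0,0,0]
    - [0,0,0]
    - [0,0,0]
  jaw: [0.2,0.2,0.2,0.2,0.2,0.2,0.2,0.2]

```text
time: 12.45
eef_pos: [0.5524, 0.1897, 0.2279]
tool_rot: [-0.001, 0.713, 0.701, -0.001]
contact_force: [0.4, -0.2, -0.9]
gripper_width: 0.331
grip_force: 69.2
```

```bash
python3 - <<'E'
from h import *
s=observe();print(s['eef_pos'],s['tool_rot'],s['contact_force'],s['q'].round(2),s['gripper_width'])
snap('wrist','w4'); snap('side','s4')
P,im=cloud('w4')
Q=P.reshape(-1,3)
m=(np.hypot(*(Q[:,:2]-[.53,.288]).T)<.07)&(Q[:,2]>.082)&(Q[:,2]<.09); q=Q[m]
print('seat',len(q),q.mean(0).round(4),cv2.minEnclosingCircle((q[:,:2]*1000).astype(np.float32)))
m=(np.hypot(*(Q[:,:2]-[.53,.288]).T)<.09)&(Q[:,2]>.072)&(Q[:,2]<.09); q=Q[m]
print('block',cv2.minAreaRect((q[:,:2]*1000).astype(np.float32)))
m=(np.hypot(*(Q[:,:2]-[.53,.288]).T)<.018)&(Q[:,2]>.04)&(Q[:,2]<.07); q=Q[m]
if len(q): print('plunger',len(q),np.median(q,0),cv2.minEnclosingCircle((q[:,:2]*1000).astype(np.float32)))
for f in('w4','s4'):
    P,im=cloud(f);Q=P.reshape(-1,3);c=s['eef_pos']
    m=(np.hypot(*(Q[:,:2]-c[:2]).T)<.04)&(Q[:,2]<c[2]-.018)&(Q[:,2]>.09)
    q=Q[m];print(f,len(q))
    for z in np.arange(.09,.24,.01):
        k=q[(q[:,2]>z)&(q[:,2]<z+.01)]
        if len(k)>8: print(z.round(3),len(k),k.min(0).round(4),k.max(0).round(4))
E
```

```text
[0.55239457 0.189654   0.22788226] [-5.33717202e-04  7.12719602e-01  7.01448197e-01 -9.54410412e-04] [ 0.37509136 -0.22019791 -0.85382671] [ 0.08  0.43 -0.6   1.73  0.27  1.07 -0.63] 0.3313867796019175
seat 2800 [0.5303 0.2896 0.0837] ((529.845947265625, 288.7056579589844), 32.06841278076172)
block ((529.72802734375, 289.231201171875), (111.05104064941406, 110.79850006103516), 73.52644348144531)
plunger 831 [0.52999606 0.28905034 0.05370991] ((529.62646484375, 288.8970947265625), 15.04228401184082)
w4 3049
0.14 121 [0.5361 0.1981 0.141 ] [0.5657 0.2073 0.1499]
0.15 118 [0.5382 0.2013 0.1501] [0.5646 0.2074 0.1597]
0.18 149 [0.5277 0.1953 0.1852] [0.5759 0.215  0.1899]
0.19 2233 [0.5259 0.1865 0.19  ] [0.5774 0.2151 0.1999]
0.2 423 [0.531  0.1936 0.2   ] [0.5724 0.2044 0.2099]
s4 344
0.14 29 [0.5352 0.1692 0.1408] [0.5666 0.1884 0.1497]
0.15 43 [0.5354 0.1692 0.1501] [0.568  0.1857 0.1599]
0.16 44 [0.5355 0.1696 0.1603] [0.5685 0.1847 0.1698]
0.17 41 [0.5362 0.1678 0.17  ] [0.5686 0.1832 0.1797]
0.18 32 [0.5273 0.164  0.1805] [0.5775 0.1905 0.1899]
0.19 108 [0.5277 0.1625 0.1904] [0.5792 0.2043 0.2   ]
0.2 43 [0.5329 0.171  0.2001] [0.5723 0.1891 0.2099]
```

View pics/w4.png

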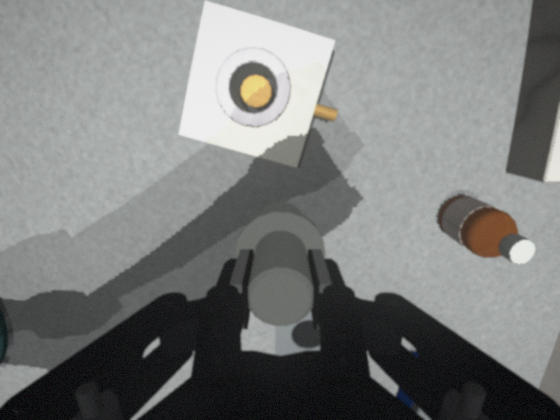

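View pics/s4.png

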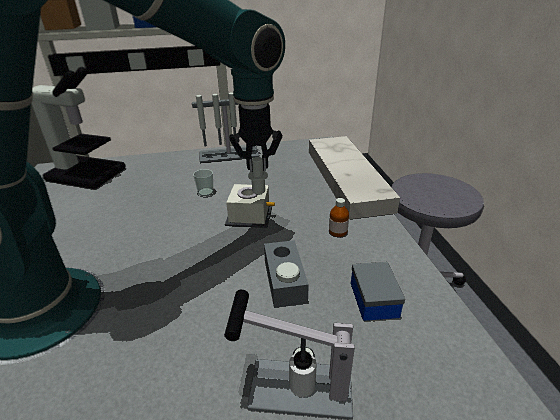

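The filter hangs plumb in the jaws. In the wrist view the seat ring is centred at (254,88) with the plunger inside it. The seat is at (0.5298, 0.2888) with a fitted radius of 32 mm, and the plunger fit agrees.

Call:
carry_out:
  slide:
    - [-0.005,0.025,0]
    - [-0.007,0.03,0]
    - [-0.007,0.03,0]
    - [-0.0035,0.0142,0]
    - [0,0,-0.02]
    - [0,0,-0.02]
    - [0,0,0]
    - [0,0,0]
  twist:
    - [0,0,0]
    - [0,0,0]
    - [0,0,0]
    - [0,0,0]
    - [0,0,0]
    - [0,0,0]
    - [0,0,0]
    - [0,0,0]
  jaw: [0.2,0.2,0.2,0.2,0.2,0.2,0.2,0.2]

```text
time: 13.35
eef_pos: [0.5308, 0.2881, 0.1894]
tool_rot: [-0.0, 0.713, 0.701, -0.0]
contact_force: [0.5, -0.1, -1.0]
gripper_width: 0.329
grip_force: 69.2
```

```bash
python3 - <<'E'
from h import *
for i in range(2):
    s=observe();print(s['eef_pos'],s['tool_rot'],s['contact_force'])
    if i==0: snap('side','s5')
E
```

```text
[0.53083168 0.28807594 0.18941602] [-6.46902087e-05  7.13459749e-01  7.00696121e-01 -3.57002587e-04] [ 0.5125736  -0.07345855 -0.97605577]
[0.53103558 0.2884011  0.19003759] [1.31309549e-04 7.13413585e-01 7.00743172e-01 2.13996393e-04] [ 0.30006393 -0.5593116  -1.54436485]
```

Call:
carry_out:
  slide:
    - [-0.001,0.0005,-0.005]
    - [0,0,-0.01]
    - [0,0,-0.008]
    - [0,0,-0.008]
    - [0,0,-0.006]
    - [0,0,-0.004]
    - [0,0,0]
    - [0,0,0]
  twist:
    - [0,0,0]
    - [0,0,0]
    - [0,0,0]
    - [0,0,0]
    - [0,0,0]
    - [0,0,0]
    - [0,0,0]
    - [0,0,0]
  jaw: [0.2,0.2,0.2,0.2,0.2,0.2,0.2,0.2]

```text
time: 14.2
eef_pos: [0.5295, 0.2894, 0.1484]
tool_rot: [-0.0, 0.713, 0.701, 0.0]
contact_force: [-0.8, 0.1, -1.7]
gripper_width: 0.333
grip_force: 69.2
```

Inside the well with no side force. Next I press on the plunger.

Call:
carry_out:
  slide:
    - [0,0,-0.005]
    - [0,0,-0.005]
    - [0,0,-0.004]
    - [0,0,-0.003]
    - [0,0,-0.002]
    - [0,0,0]
    - [0,0,0]
  twist:
    - [0,0,0]
    - [0,0,0]
    - [0,0,0]
    - [0,0,0]
    - [0,0,0]
    - [0,0,0]
    - [0,0,0]
  jaw: [0.2,0.2,0.2,0.2,0.2,0.2,0.2]

```text
time: 14.9
eef_pos: [0.5299, 0.2897, 0.1296]
tool_rot: [0.0, 0.713, 0.701, 0.001]
contact_force: [0.3, 0.5, 8.5]
gripper_width: 0.334
grip_force: 70.3
```

Call:
carry_out:
  slide:
    - [0,0,-0.0015]
    - [0,0,-0.001]
    - [0,0,-0.001]
    - [0,0,0]
    - [0,0,0]
  twist:
    - [0,0,0]
    - [0,0,0]
    - [0,0,0]
    - [0,0,0]
    - [0,0,0]
  jaw: [0.2,0.2,0.2,0.2,0.2]

```text
time: 15.4
eef_pos: [0.5299, 0.2897, 0.1263]
tool_rot: [0.0, 0.713, 0.701, 0.001]
contact_force: [-0.0, 0.8, 10.0]
gripper_width: 0.33
grip_force: 70.4
```

Call:
carry_out:
  slide:
    - [0,0,-0.001]
    - [0,0,-0.0005]
    - [0,0,0]
    - [0,0,0]
  twist:
    - [0,0,0]
    - [0,0,0]
    - [0,0,0]
    - [0,0,0]
  jaw: [0.2,0.2,0.2,0.2]

```text
time: 15.8
eef_pos: [0.5299, 0.2898, 0.1253]
tool_rot: [0.0, 0.713, 0.701, 0.001]
contact_force: [-3.3, -1.9, 18.0]
gripper_width: 0.329
grip_force: 71.5
```

Call:
carry_out:
  slide:
    - [0,0,-0.0005]
    - [0,0,0]
    - [0,0,0]
    - [0,0,0]
  twist:
    - [0,0,0]
    - [0,0,0]
    - [0,0,0]
    - [0,0,0]
  jaw: [0.2,0.2,0.2,0.2]

```text
time: 16.2
eef_pos: [0.5299, 0.2898, 0.1252]
tool_rot: [0.0, 0.713, 0.701, 0.001]
contact_force: [-5.8, -5.4, 27.2]
gripper_width: 0.329
grip_force: 72.5
```

```bash
python3 - <<'E'
from h import *
for i in range(4):
    s=observe();print(s['eef_pos'],s['contact_force'].round(1),s['ft_torque'].round(2))
    im,d,p=snap(['side','wrist','top','side'][i],'f%d'%i)
P,_=cloud('f0'); 
cv2.imwrite('pics/f0c.png',cv2.resize(im[130:250,180:330],None,fx=4,fy=4,interpolation=2))
P,_=cloud('f1');Q=P.reshape(-1,3)
r=np.hypot(*(Q[:,:2]-[.5298,.2888]).T); m=(r>.018)&(r<.025)&(Q[:,2]>.086)&(Q[:,2]<.096);q=Q[m]
if len(q)>10:
    A=np.c_[q[:,:2]-[.5298,.2888],np.ones(len(q))];print('flange plane',len(q),np.linalg.lstsq(A,q[:,2],rcond=None)[0].round(4))
E
```

```text
[0.52994617 0.28975462 0.1252175 ] [-5.8 -5.4 27.2] [-0.97  1.4   0.  ]
[0.52995876 0.28977717 0.12524914] [-6.3 -5.  26.8] [-0.98  1.42 -0.01]
[0.52994204 0.28975605 0.12522589] [-7.5 -4.9 26.3] [-0.9   1.34 -0.07]
[0.52995193 0.28974621 0.12521947] [-6.1 -4.  27.1] [-0.97  1.37  0.  ]
flange plane 1259 [-0.0021  0.002   0.0896]
```

View pics/f0c.png

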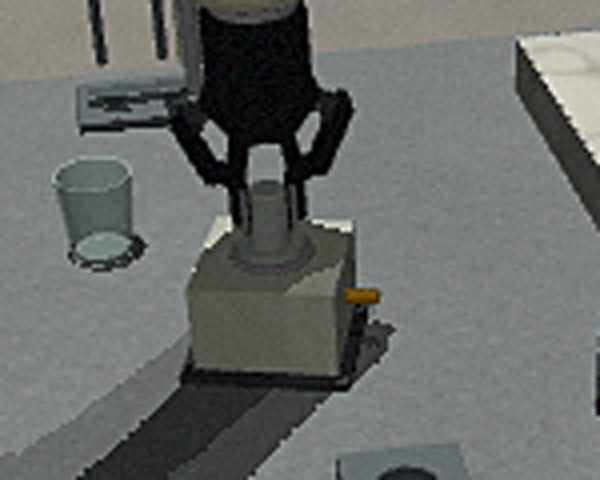

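The crop shows the flange on the seat ring at about (270,250), with the jaws holding the neck. The flange plane is level to 0.003 rad. The push is steady at about 27 N, of which roughly 16 N bears on the seat.

```bash
python3 -c "
from bench import close_job; print(close_job())"
```

```text
the job is handed in; nothing more can be done
None
```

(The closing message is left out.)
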